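Set up the game shop's figure display

TASK

Set up the figure display: first seat the wooden tile fully home on the two pins of the black plinth, then stand the yellow king upright in the middle of that tile. Stand the red knight, the blue wizard and the green ranger upright in the middle of the pads of their own colour, before or after that. Leave the grey unpainted figure where it is, and do not knock any figure over.

Things in the scene. Friction and masses are not known exactly. Their poses are not given: they have to be found in the camera images.
- tile: Dark wooden board 110 x 60 x 12 mm lying on the table, with two through holes of 14 mm on its long centre line, 40 mm either side of the middle, and a white spot ringed in yellow (57 mm) in the middle. Origin: centre of the underside; x along the 110 mm, z up. Loose, 100 to 160 g. Grip it across the 60 mm near the middle; it fits the dais either way round.
- dais: Black plinth 104 x 50 x 15 mm, fixed to the table, with two brass pins on top, 40 mm either side of the middle on the long centre line: 10 mm thick, 10 mm tall (the upper 4 mm tapers to 5 mm). The seated tile lies flat on the block, its underside 15 mm above the dais's origin. Origin: centre of the underside (the table top); x along the 104 mm through both pins, z up.
- king: Yellow figure with a crown, on a round yellow base 44 mm across and 8 mm thick. Torso (the grip): upright cylinder 28 mm across, from 8 to 56 mm above the underside, with the head and crown above; about 79 mm tall in all. Loose, 60 to 130 g. Origin: centre of the underside, z up; may face any way.
- knight: Red figure with a steel helmet, on a round red base 44 mm across and 8 mm thick. Torso (the grip): upright cylinder 28 mm across, from 8 to 56 mm above the underside, with the helmet above; about 86 mm tall in all. Loose, 60 to 130 g. Origin: centre of the underside, z up; may face any way.
- wizard: Blue figure with a pointed blue hat, on a square blue base 44 x 44 x 8 mm (x and y along its sides). Torso (the grip): upright cylinder 28 mm across, from 8 to 56 mm above the underside, with the head and hat above (hat brim 32 mm across, 66 mm up); about 90 mm tall in all. Loose, 60 to 130 g. Origin: centre of the underside, z up; may face any way.
- ranger: Green figure with a round green hood, on a six-sided green base 44 mm across the flats and 8 mm thick. Torso (the grip): upright cylinder 28 mm across, from 8 to 56 mm above the underside, with the head above; about 78 mm tall in all. Loose, 60 to 130 g. Origin: centre of the underside, z up; may face any way.
- pad_red: Round red pad, 66 mm across. Fixed to the table, 6 mm thick, with a white patch in the middle as big as the figure's base. Origin: centre of the underside (the table top), z up, so the figure stands 6 mm above it.
- pad_blue: Square blue pad, 66 x 66 mm (x and y along its sides). Fixed to the table, 6 mm thick, with a white patch in the middle as big as the figure's base. Origin: centre of the underside (the table top), z up, so the figure stands 6 mm above it.
- pad_green: Six-sided green pad, 66 mm across the flats (x at right angles to one pair of flats, as on the ranger's base). Fixed to the table, 6 mm thick, with a white patch in the middle as big as the figure's base. Origin: centre of the underside (the table top), z up, so the figure stands 6 mm above it.
- blank: Plain grey unpainted figure, no hat, on a round grey base 44 mm across; 75 mm tall, loose, about 90 g. It is to be left where it stands. Origin: centre of the underside.
There are look-alikes about, which are no part of the job. Of the things that look like the pad_red, take the one that is nearest to the robot's base at the start. Several things have the shape of the tile; the one meant has the colours described above.

How it is judged:
By the outcome, as a careful person would: the job done as asked, in the order asked, and still so for the second after the job is handed in, with the robot touching nothing.
It also fails if it takes over 128 s, if anything falls off the work surface, if the arm or the gripper's body presses on something with over 40 N, if the wrist force passes 120 N, or if a joint passes its speed limit or range.

ROBOT

A 7-joint arm with a two-finger parallel gripper is mounted at the origin on the work surface. World frame = base frame: x ahead of the robot, y to its left, z up, the work surface at z = 0. Lengths are in m, angles in rad, forces in N, time in s.
With the tool pointing down it reaches from about 0.4 to 0.85 m from the base axis. Payload 4.5 kg.
Tool frame: the origin (TCP) lies midway between the tips of the shut fingers; the grasp point (between the pads) lies 19 mm behind it (r.grip_point_offset is the distance from the TCP to the grasp point, in m); z points along the fingers, y is the line along which they close (so a half turn about z gives the same grasp; the last joint's range is limited). The gripper opens to 88 mm and grips with 3 to 60 N. Pads are 18 mm wide; open, the fingers measure 123 mm over their backs; the gripper's body (75 mm by 187 mm) begins 45 mm behind the grasp point.
Start: joints at [-1.148, 0.689, -0.195, 1.565, 0.157, 0.902, -0.215], TCP at [0.237, 0.578, 0.239] pointing down, gripper open.
Joint ranges: [-3.01, 3.01], [-0.46, 2.08], [-1.47, 1.51], [0.13, 2.56], [-1, 4.14], [0.04, 2.09], [-2.66, 2.66]. Speed limits (rad/s): [2.57, 2.57, 3.14, 3.14, 3.14, 3.14, 3.14].

INTERFACE

Orientations are given as a unit quaternion [x, y, z, w].
In Python, from plant import r, optics gives the robot as it stands.
- The arm moves only by the shell command python3 -m pendant 'ROWS' [OPENING] [FORCE]. ROWS is JSON, a list of rows, each a list of 6 numbers: the shift along the tool's x, y, z as a fraction of full scale, then the turn, a rotation vector about the tool's x, y, z as a fraction of full scale. A call has 1 to 5 rows; each row shifts and turns the commanded pose from where the row before left it, along the tool's axes as they then stand; what a row does not reach is not made up. Full scale, the value 1, is 0.025 m for a shift and pi rad for a turn. A row lasts 1/12 s, in which the tool goes at most 41.7 mm and 7.16 degrees, less where a joint would pass 70% of its speed; a pose out of reach is approached as far as the arm can. A call with a number of a shift or a turn outside -1 to 1 is refused whole. A call with a gripper value outside its range is refused whole. OPENING is the opening, from -1 (shut) to 1 (fully open), set as the call begins (- or left out, the last holds). The fingers move at their own pace and stop on an object; FORCE is the grip in N (left out, the last holds). Time passes only in rows, so rows that do not move let the fingers close. It gives the time, the measured TCP pose, the force, the opening and the grip force at its end, in the units of the state.
- r.get_state(): the state, without advancing time (a new reading comes with each control period).
- optics.snapshot(name): name is "side" or "top"; returns (picture, depth): 420x560x3 uint8, blue, green, red; 420x560 float32, m along the optical axis (not along the pixel's ray), 0 where there is no reading.
- optics.calibration(name): a dict with "vfov" (degrees; the focal length in pixels is half the picture's height over the tangent of half this angle, whatever the lens; pixels are square), "cx", "cy" (the principal point, pixels), "cam_to_world" (4x4, takes a point from camera to world coordinates). Camera axes: x right, y up, looking along -z (the intrinsics and any distortion apply to the point x, -y, -z); pixel columns grow to the right and rows downward; lengths in m; the calibration is good to about 2 mm. A picture is of the moment at which its call begins. calibration takes no time and is no camera call.
- r.finish_job(): hands the job in; it is judged then, once.
The state is a dict: "clock": time; "q": joint angles; "qd": joint speeds; "joint_torque": joint torques, N m; "tool_pos": TCP position; "eef_rot": TCP orientation; "contact_force": force on the tool from outside, world axes, zero at the start; "moment": the same for the moment, N m; "opening": opening from 0.0 (shut) to 1.0 (fully open); "finger_force": force on a finger pad.
Only numpy, scipy, OpenCV 4.12 (cv2) and the standard library are available. Lean on these libraries where they do the work, as an engineer would, in place of code of your own. Each camera call takes 0.05 s, during which the arm holds its last target. There are 200 camera calls.

## Working session

There is one attempt and no reset: what is moved stays moved. The work goes in short steps, Python scripts to look and compute and a shell command to move; the robot and the scene stay as the last step left them, time stands still between calls to the robot, and variables do not carry over. Pictures are saved under pics/ and viewed, at most 14 in all, crops included, and the job is handed in when it is done.

```bash
ls; mkdir -p pics; python3 - <<'E'
from plant import r, optics
import cv2,numpy as np
for n in("top","side"):
    p,d=optics.snapshot(n); cv2.imwrite(f"pics/{n}0.png",p); np.save(f"pics/{n}0.npy",d)
    print(n,optics.calibration(n))
print(r.get_state(), r.grip_point_offset)
E
```

```text
pics
top {'vfov': 48.08841843008133, 'cx': 281.08177350907323, 'cy': 212.6659936152201, 'cam_to_world': array([[-0.02356544,  0.99735523, -0.06875471,  0.50184732],
       [-0.99971763, -0.02371962, -0.00142677, -0.04881685],
       [-0.00305383,  0.06870167,  0.99763257,  1.06052558],
       [ 0.        ,  0.        ,  0.        ,  1.        ]])}
side {'vfov': 56.4225683989575, 'cx': 284.9073368960883, 'cy': 210.73273743584392, 'cam_to_world': array([[ 0.65681915,  0.48710496, -0.57560175,  0.00859192],
       [-0.75371554,  0.4014389 , -0.52034575, -0.57097094],
       [-0.02239406,  0.77561303,  0.63081133,  0.67216752],
       [ 0.        ,  0.        ,  0.        ,  1.        ]])}
{'clock': 0.1, 'q': array([-1.14817533,  0.68992142, -0.19451294,  1.56622243,  0.15733629,
        0.90254368, -0.21513382]), 'qd': array([-0.00120166, -0.00166861,  0.00046242, -0.00308466, -0.0009862 ,
        0.0005439 ,  0.00047975]), 'joint_torque': array([-2.59540393e-03, -5.28499603e+01, -1.27176035e+00, -1.53838670e+01,
       -5.27223840e-02,  1.92528561e-03,  3.85692988e-05]), 'tool_pos': array([0.23677315, 0.57779373, 0.23798148]), 'eef_rot': array([ 1.93159972e-01,  9.81166908e-01, -8.45979463e-04, -8.49985448e-05]), 'contact_force': array([-0.82251683, -0.90164879,  0.03562415]), 'moment': array([-0.00409215,  0.02197024, -0.02332771]), 'finger_force': 0.0, 'opening': 1.0016401446284995} 0.0187
```

View pics/top0.png

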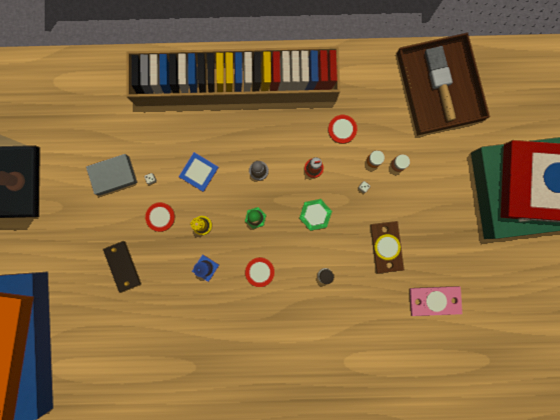

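View pics/side0.png

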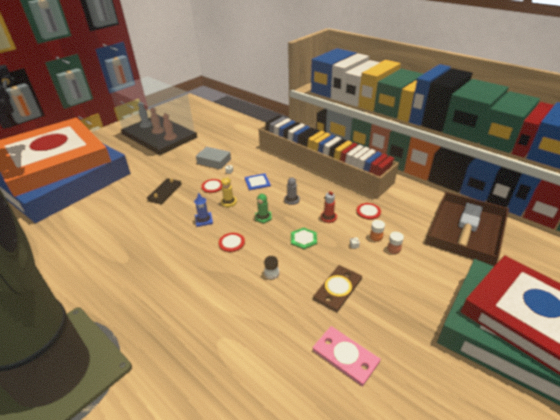

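The top view puts the tile at (387,247), the dais at (122,267), king (201,225), wizard (205,268), ranger (256,217), knight (314,168) and blank (259,170). The red pad nearest the base is at (260,272), the blue pad at (198,172) and the green pad at (316,215). The side view shows the same layout.

```bash
cat > h.py <<'E'
import numpy as np,cv2
from plant import r,optics
from scipy.optimize import minimize
class Cam:
    def __init__(s,n):
        c=optics.calibration(n); s.f=210/np.tan(np.radians(c["vfov"]/2)); s.cx,s.cy=c["cx"],c["cy"]; s.T=np.array(c["cam_to_world"]); s.n=n
    def rays(s,uv):
        uv=np.atleast_2d(uv).astype(float); d=np.c_[(uv[:,0]-s.cx)/s.f,-(uv[:,1]-s.cy)/s.f,-np.ones(len(uv))]
        return d@s.T[:3,:3].T
    def at(s,uv,z):
        d=s.rays(uv); o=s.T[:3,3]; return o+d*((z-o[2])/d[:,2])[:,None]
    def cloud(s,dep):
        v,u=np.mgrid[:420,:560]; uv=np.c_[u.ravel(),v.ravel()]
        return (s.T[:3,3]+s.rays(uv)*dep.reshape(-1,1)).reshape(420,560,3)
    def proj(s,P):
        p=(np.atleast_2d(P)-s.T[:3,3])@s.T[:3,:3]; return np.c_[s.cx-s.f*p[:,0]/p[:,2],s.cy+s.f*p[:,1]/p[:,2]]
top,side=Cam("top"),Cam("side")
E
python3 - <<'E'
from h import *
for c in(top,side):
    p=cv2.imread(f"pics/{c.n}0.png"); d=np.load(f"pics/{c.n}0.npy"); C=c.cloud(d)
    hsv=cv2.cvtColor(p,cv2.COLOR_BGR2HSV)
    m=(d>0)&(abs(C[...,2])<.02)&(C[...,0]>.3)&(C[...,0]<.7)&(abs(C[...,1])<.4)
    P=C[m]; A=np.c_[P[:,:2],np.ones(len(P))]; print(c.n,"table plane",np.linalg.lstsq(A,P[:,2],rcond=None)[0],"std",P[:,2].std())
    w=((hsv[...,1]<90)&(hsv[...,2]>130)).astype(np.uint8)
    n,l,s,ce=cv2.connectedComponentsWithStats(w)
    for i in range(1,n):
        if 40<s[i,4]<900:
            X=c.at(ce[i],.006)[0]
            if .3<X[0]<.75 and abs(X[1])<.4: print(ce[i].round(1),s[i,4],X.round(4),np.median(C[l==i][:,2]).round(4))
p=cv2.imread("pics/top0.png")[110:310,80:480]
cv2.imwrite("pics/crop0.png",cv2.resize(p,None,fx=2,fy=2,interpolation=cv2.INTER_CUBIC))
E
```

```text
top table plane [ 6.22922014e-04  3.99585391e-04 -7.01602361e-05] std 0.004035029810439924
[376.9 157.1] 163 [ 0.6954 -0.267   0.006 ] 0.0436
[402.3 160.9] 159 [ 0.6852 -0.324   0.006 ] 0.0432
[315.8 161.8] 61 [ 0.688  -0.1286  0.006 ] 0.0754
[198.  171.3] 422 [0.6728 0.1383 0.006 ] 0.0053
[149.2 177.7] 69 [0.6608 0.2487 0.006 ] 0.0185
[364.2 186. ] 70 [ 0.6303 -0.236   0.006 ] 0.0181
[315.2 214.2] 360 [ 0.5693 -0.1238  0.006 ] 0.0053
[159.3 216.5] 311 [0.5724 0.2263 0.006 ] 0.0053
[387.3 246.6] 319 [ 0.4929 -0.2827  0.006 ] 0.0115
[259.3 271.7] 318 [0.444  0.0043 0.006 ] 0.0055
[436.1 301. ] 364 [ 0.3703 -0.386   0.006 ] 0.0118
side table plane [ 0.00115238 -0.00108726  0.00104349] std 0.004148817859961671
[212.6 153.5] 319 [0.6908 0.3613 0.006 ] 0.03
[228.3 168.4] 68 [0.662  0.2533 0.006 ] 0.0127
[256.9 179.6] 251 [0.6744 0.1404 0.006 ] 0.006
[211.9 184.8] 108 [0.5706 0.2253 0.006 ] 0.0065
[199.7 199.5] 68 [0.5014 0.1969 0.006 ] 0.0616
[329.8 195.9] 47 [ 0.7468 -0.0756  0.006 ] 0.0754
[377.8 225.6] 156 [ 0.7221 -0.2444  0.006 ] 0.0433
[303.4 236.8] 238 [ 0.5683 -0.1247  0.006 ] 0.0066
[396.1 237.6] 171 [ 0.7116 -0.3021  0.006 ] 0.0437
[231.1 240.9] 186 [0.4424 0.0035 0.006 ] 0.0066
[354.6 242.3] 96 [ 0.6326 -0.2329  0.006 ] 0.0172
[271.4 273.4] 126 [ 0.4281 -0.1452  0.006 ] 0.0141
[338.  285.1] 272 [ 0.4965 -0.2793  0.006 ] 0.0131
[345.8 352.5] 522 [ 0.3735 -0.3833  0.006 ] 0.0132
```

View pics/crop0.png

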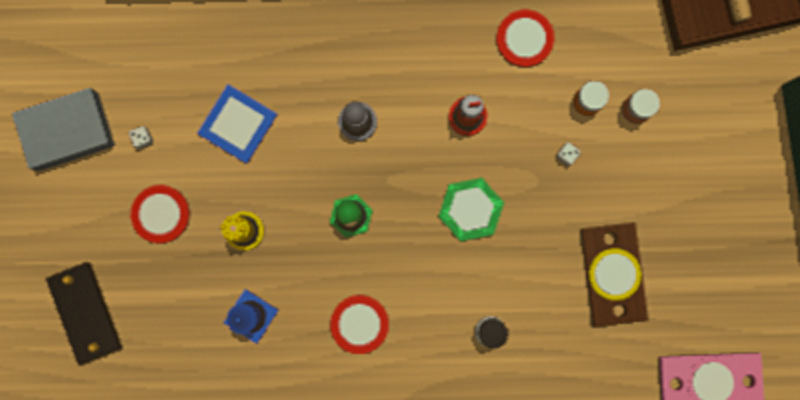

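Crop at 2x: tile spot at crop (615,273) with holes at (610,239) and (618,310), dais pins at (67,280) and (93,347). All figures are upright, and the two cameras agree on the pads to about 2 mm.

```bash
cat >> h.py <<'E'
from scipy.optimize import least_squares
def disc(x,y,rad,z,n=40):
    a=np.linspace(0,2*np.pi,n); return np.c_[x+rad*np.cos(a),y+rad*np.sin(a),np.full(n,z)]
def fig(C,g,h0=0):
    """fit figure axis from a cloud: torso r14, base r22(max)"""
    P=C.reshape(-1,3); P=P[np.hypot(*(P[:,:2]-g).T)<.04]
    t=P[(P[:,2]>h0+.014)&(P[:,2]<h0+.052)][:,:2]
    if len(t)<15: return None,len(t)
    s=least_squares(lambda c:np.hypot(*(t-c).T)-.014,g,loss="soft_l1",f_scale=.001)
    return s.x,len(t)
E
python3 - <<'E'
from h import *
F=dict(king=(201,225),wizard=(205,268),ranger=(256,217),knight=(314,168),blank=(259,170))
I={c.n:(cv2.imread(f"pics/{c.n}0.png"),np.load(f"pics/{c.n}0.npy")) for c in(top,side)}
for k,uv in F.items():
    g=top.at(uv,.04)[0,:2]
    for c in(top,side):
        C=c.cloud(I[c.n][1]); x,n=fig(C,g); P=C.reshape(-1,3); P=P[(np.hypot(*(P[:,:2]-g).T)<.045)]
        b=P[(P[:,2]>.004)&(P[:,2]<.011)]; e=cv2.minEnclosingCircle(b[:,:2].astype(np.float32)) if len(b) else 0
        print(k,c.n,x if x is None else x.round(4),n,"base",np.round(e[0],4),round(e[1],4),len(b),"zmax",P[:,2].max().round(3))
# tile / dais
p=I["top"][0]; hsv=cv2.cvtColor(p,cv2.COLOR_BGR2HSV)
for nm,c0,z in(("tile",(387,247),.012),("dais",(122,267),.015)):
  for c in(top,side):
    C=c.cloud(I[c.n][1]); g=top.at(c0,z)[0,:2]
    m=(np.hypot(C[...,0]-g[0],C[...,1]-g[1])<.075)&(C[...,2]>z-.004)&(C[...,2]<z+.003)
    rc=cv2.minAreaRect(C[m][:,:2].astype(np.float32)*1000); print(nm,c.n,np.round(rc,1).tolist() if 0 else rc,m.sum())
def yl(c,g,rad,z):
    p,d=I[c.n];C=c.cloud(d);hs=cv2.cvtColor(p,cv2.COLOR_BGR2HSV)
    near=(np.hypot(C[...,0]-g[0],C[...,1]-g[1])<rad)
    return p,C,hs,near
for c in(top,side):
    p,C,hs,near=yl(c,top.at((122,267),.015)[0,:2],.047,0)
    n,l,s,ce=cv2.connectedComponentsWithStats((near&(hs[...,2]>75)&(hs[...,1]>100)&(C[...,2]>.012)).astype(np.uint8))
    for i in range(1,n): print(c.n,"pin",ce[i].round(1),s[i,4],c.at(ce[i],.023)[0].round(4))
    p,C,hs,near=yl(c,top.at((387,247),.012)[0,:2],.052,0); far=np.hypot(C[...,0]-.491,C[...,1]+.281)>.032
    n,l,s,ce=cv2.connectedComponentsWithStats((near&far&(hs[...,2]>100)&(C[...,2]<.02)).astype(np.uint8))
    for i in range(1,n): print(c.n,"hole",ce[i].round(1),s[i,4],c.at(ce[i],.009)[0].round(4))
E
```

```text
king top [0.5514 0.1311] 41 base [0.5455 0.1276] 0.0419 111 zmax 0.081
king side [0.5497 0.1327] 111 base [0.5479 0.1308] 0.0226 71 zmax 0.08
wizard top [0.4558 0.1244] 36 base [0.4562 0.113 ] 0.0399 173 zmax 0.091
wizard side [0.4544 0.1259] 129 base [0.4529 0.124 ] 0.0295 116 zmax 0.09
ranger top [0.5655 0.0105] 22 base [0.5763 0.0079] 0.0368 160 zmax 0.078
ranger side [0.5641 0.0123] 126 base [0.5627 0.0099] 0.0247 87 zmax 0.079
knight top [ 0.6756 -0.1243] 45 base [ 0.6716 -0.1331] 0.0316 110 zmax 0.087
knight side [ 0.674  -0.1227] 124 base [ 0.6724 -0.1236] 0.0228 82 zmax 0.087
blank top [0.6729 0.0011] 40 base [0.6724 0.008 ] 0.0339 114 zmax 0.077
blank side [0.6711 0.0027] 127 base [0.6693 0.0012] 0.0222 56 zmax 0.076
tile top ((493.0764465332031, -282.2674255371094), (109.79650115966797, 61.33599090576172), 5.48847770690918) 1189
tile side ((490.95928955078125, -281.2596130371094), (112.90461730957031, 61.02791976928711), 5.329239845275879) 1105
dais top ((464.0585021972656, 309.3276062011719), (104.07427215576172, 51.19200897216797), 20.419254302978516) 949
dais side ((461.9049987792969, 310.02581787109375), (108.06956481933594, 53.46306228637695), 21.67407989501953) 369
top pin [113.4 249.5] 19 [0.501  0.3235 0.023 ]
top pin [109. 266.] 1 [0.465 0.333 0.023]
top pin [126.4 283.1] 17 [0.4269 0.2948 0.023 ]
top pin [116. 284.] 1 [0.4255 0.3176 0.023 ]
top pin [117. 287.] 1 [0.4189 0.3154 0.023 ]
top hole [383.8 229.2] 22 [ 0.5318 -0.2756  0.009 ]
top hole [403.6 245.1] 213 [ 0.4953 -0.3184  0.009 ]
top hole [368.3 249. ] 248 [ 0.4886 -0.2395  0.009 ]
top hole [388.5 265. ] 26 [ 0.4522 -0.2831  0.009 ]
side pin [171.  180.3] 21 [0.4946 0.3162 0.023 ]
side pin [155.9 190.9] 74 [0.435  0.3059 0.023 ]
side pin [177. 181.] 1 [0.5038 0.2995 0.023 ]
side hole [339.2 288.3] 809 [ 0.4886 -0.2878  0.009 ]
side hole [330. 295.] 1 [ 0.4613 -0.2834  0.009 ]
```

```bash
A='python3 -m pendant'
python3 -m pendant '[[-0.3,-0.3,0,0,0,0],[-0.8,-0.9,0,0,0,0],[-0.8,-0.9,0,0,0,0],[-0.8,-0.9,0,0,0,0],[-0.8,-0.9,0,0,0,0]]'
python3 -m pendant '[[-0.8,-0.9,0,0,0,0],[-0.8,-0.9,0,0,0,0],[-0.8,-0.9,0,0,0,0],[-0.8,-0.9,0,0,0,0],[-0.8,-0.9,0,0,0,0]]' >/dev/null
python3 -m pendant '[[-0.8,-0.9,0,0,0,0.03],[-0.8,-0.9,0,0,0,0],[-0.8,-0.9,0,0,0,0],[-0.8,-0.9,0,0,0,0],[-0.8,-0.9,0,0,0,0]]' 
python3 -m pendant '[[0,0,0,0,0,0.038],[0,0,0,0,0,0.038],[0,0,0,0,0,0.038],[0,0,0,0,0,0.038],[0,0,0,0,0,0.038]]'
python3 -m pendant '[[0,0,0,0,0,0.038],[0,0,0,0,0,0.038],[0,0,0,0,0,0.038],[0,0,0,0,0,0.038],[0,0,0,0,0,0.038]]'
python3 -c "
from plant import r
print(r.get_state()['q'].round(3))"
```

```text
clock: 0.52
tool_pos: [0.2814, 0.4525, 0.2385]
eef_rot: [0.193, 0.981, -0.0, 0.0]
contact_force: [-0.1, -0.8, -0.8]
opening: 1.001
finger_force: 0.0
clock: 1.35
tool_pos: [0.3696, 0.1654, 0.2388]
eef_rot: [0.239, 0.971, -0.0, 0.0]
contact_force: [0.9, -0.1, 0.0]
opening: 1.003
finger_force: 0.0
clock: 1.77
tool_pos: [0.3695, 0.1666, 0.2388]
eef_rot: [0.517, 0.856, -0.0, 0.0]
contact_force: [0.4, -0.6, 0.9]
opening: 1.0
finger_force: 0.0
clock: 2.18
tool_pos: [0.3694, 0.1669, 0.2388]
eef_rot: [0.746, 0.666, -0.0, -0.0]
contact_force: [-0.5, 0.5, -0.4]
opening: 1.0
finger_force: 0.0
[-0.636  0.422  0.142  2.198 -0.115  0.529 -0.52 ]
```

```bash
python3 -m pendant '[[0,0,0,0,0,0.0387],[0,0,0,0,0,0.0387],[0,0,0,0,0,0.0387],[0,0,0,0,0,0.0387],[0,0,0,0,0,0.0387]]' >/dev/null
python3 -m pendant '[[0,0,0,0,0,0.0387],[0,0,0,0,0,0.0387],[0,0,0,0,0,0.0387],[0,0,0,0,0,0.0387],[0,0,0,0,0,0.0387]]' >/dev/null
python3 -m pendant '[[0,0,0,0,0,0.0387],[0,0,0,0,0,0.0387],[0,0,0,0,0,0]]'
python3 -m pendant '[[0.2,0.9,0.1,0,0,0],[0.2,0.9,0.1,0,0,0],[0.2,0.9,0.1,0,0,0],[0.2,0.9,0.1,0,0,0],[0.2,0.9,0.1,0,0,0]]'
python3 -m pendant '[[0.2,0.9,0.1,0,0,0],[0.2,0.9,0.1,0,0,0],[0.2,0.9,0.1,0,0,0],[0.2,0.9,0.1,0,0,0],[0.2,0.9,0.1,0,0,0]]'
python3 -m pendant '[[0.2,0.9,0.1,0,0,0],[0.2,0.9,0.1,0,0,0],[0.2,0.9,0.1,0,0,0],[0.2,0.9,0.1,0,0,0],[0.2,0.9,0.1,0,0,0]]'
python3 -c "
from plant import r
s=r.get_state();print(s['q'].round(3),s['tool_pos'],s['eef_rot'])"
```

```text
clock: 3.27
tool_pos: [0.3693, 0.167, 0.2386]
eef_rot: [1.0, 0.001, -0.0, 0.0]
contact_force: [0.1, 0.8, -0.6]
opening: 1.001
finger_force: 0.0
clock: 3.68
tool_pos: [0.3952, 0.054, 0.2261]
eef_rot: [1.0, 0.005, -0.0, -0.0]
contact_force: [0.5, 0.8, -0.4]
opening: 0.999
finger_force: 0.0
clock: 4.1
tool_pos: [0.4208, -0.0584, 0.2136]
eef_rot: [1.0, 0.005, -0.0, -0.0]
contact_force: [0.3, 0.2, -0.6]
opening: 1.003
finger_force: 0.0
clock: 4.52
tool_pos: [0.4463, -0.1707, 0.2011]
eef_rot: [1.0, 0.004, -0.0, -0.0]
contact_force: [1.0, -0.5, 0.5]
opening: 1.003
finger_force: 0.0
[ 0.004  0.602  0.425  2.058 -0.448  0.57  -0.817] [ 0.44630303 -0.17067342  0.20109239] [ 9.99990079e-01  4.44722150e-03 -1.25002161e-04 -2.21226671e-04]
```

```bash
cat >> h.py <<'E'
from scipy.spatial.transform import Rotation as Ro
def go(x,y,z,yaw=None):
    """tool-axis shift (units of 25 mm) and turn (units of pi) to TCP target, tool x at world yaw (deg)"""
    s=r.get_state(); R=Ro.from_quat(s["eef_rot"]); d=R.inv().apply(np.array([x,y,z])-s["tool_pos"])/.025
    X=R.apply([1,0,0]); a=np.degrees(np.arctan2(X[1],X[0]))
    w=0
    if yaw is not None:
        R2=Ro.from_euler("z",yaw,degrees=True)*Ro.from_quat([1,0,0,0]); w=(R.inv()*R2).as_rotvec()/np.pi
    print("t",s["clock"],"pos",s["tool_pos"].round(4),"yaw",a.round(2),"q",s["q"].round(2),"SHIFT",d.round(2),"TURN",np.round(w,4),"open",round(s["opening"],3),"F",s["contact_force"].round(1),round(float(s["finger_force"]),1))
E
python3 -m pendant '[[0,0,0,0,0,-0.0272],[0,0,0,0,0,0]]' >/dev/null
python3 -c "
from h import *
go(.4918,-.2815,.06,5.4)"
```

```text
t 4.6833 pos [ 0.4462 -0.171   0.2012] yaw 5.35 q [ 0.02  0.6   0.4   2.06 -0.42  0.56 -0.76] SHIFT [1.4  4.57 5.65] TURN [ 0.0001 -0.     -0.0003] open 0.999 F [ 0.2 -0.2  0.2] 0.0
```

```bash
python3 -m pendant '[[0.28,0.91,0.7,0,0,0],[0.28,0.91,0.7,0,0,0],[0.28,0.91,0.7,0,0,0],[0.28,0.91,0.7,0,0,0],[0.28,0.91,0.7,0,0,0]]' >/dev/null
python3 -m pendant '[[0,0,0.7,0,0,0],[0,0,0.7,0,0,0],[0,0,0.7,0,0,0],[0,0,0,0,0,0]]' >/dev/null
python3 - <<'E'
from h import *
go(.4918,-.2815,.003,5.4)
p,d=optics.snapshot("side"); q=side.proj([.4918,-.2815,.03])[0].astype(int)
cv2.imwrite("pics/s1.png",cv2.resize(p[q[1]-90:q[1]+70,q[0]-100:q[0]+100],None,fx=3,fy=3))
E
```

```text
t 5.4333 pos [ 0.4901 -0.2772  0.0584] yaw 5.29 q [ 0.29  0.9   0.24  1.89 -0.49  0.42 -0.58] SHIFT [0.06 0.19 2.22] TURN [-0.0015  0.0014 -0.0006] open 0.999 F [ 0.2 -0.   0.9] 0.0
```

View pics/s1.png

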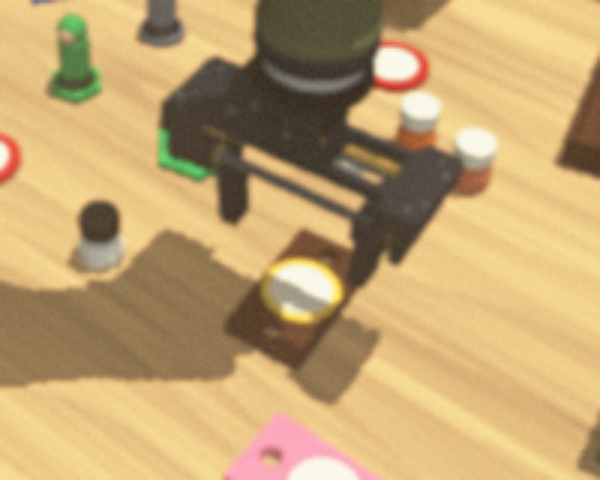

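The gripper straddles the tile with clearance on both sides, so I'll descend and grip.

```bash
python3 -m pendant '[[0.06,0.19,0.6,0,0,0],[0,0,0.6,0,0,0],[0,0,0.6,0,0,0],[0,0,0.3,0,0,0],[0,0,0.08,0,0,0]]'
python3 -m pendant '[[0,0,0,0,0,0],[0,0,0,0,0,0],[0,0,0,0,0,0],[0,0,0,0,0,0],[0,0,0,0,0,0]]' -1 25 
python3 -m pendant '[[0,0,0,0,0,0],[0,0,0,0,0,0],[0,0,0,0,0,0],[0,0,0,0,0,0],[0,0,0,0,0,0]]'
python3 -m pendant '[[0,0,0,0,0,0],[0,0,-0.2,0,0,0],[0,0,-0.5,0,0,0],[0,0,-0.6,0,0,0],[0,0,-0.6,0,0,0]]' 
python3 -c "
from h import *
go(.463,.3096,.15,21.2)"
```

```text
clock: 5.9
tool_pos: [0.4938, -0.2834, 0.0066]
eef_rot: [0.999, 0.046, -0.0, -0.0]
contact_force: [0.7, 0.2, 0.2]
opening: 1.002
finger_force: 0.0
clock: 6.32
tool_pos: [0.4943, -0.284, 0.0073]
eef_rot: [0.999, 0.046, 0.0, 0.0]
contact_force: [0.3, 1.4, 3.5]
opening: 0.673
finger_force: 25.0
clock: 6.73
tool_pos: [0.4943, -0.284, 0.0073]
eef_rot: [0.999, 0.046, 0.0, -0.0]
contact_force: [-0.3, 0.8, 5.4]
opening: 0.674
finger_force: 25.0
clock: 7.15
tool_pos: [0.4936, -0.284, 0.0552]
eef_rot: [0.999, 0.045, -0.0, -0.0]
contact_force: [0.1, 0.4, -1.3]
opening: 0.677
finger_force: 25.0
t 7.15 pos [ 0.4936 -0.284   0.0552] yaw 5.21 q [ 0.3   0.91  0.24  1.87 -0.49  0.42 -0.58] SHIFT [  0.94 -23.76  -3.79] TURN [-0.0001  0.0002 -0.0888] open 0.677 F [ 0.1  0.4 -1.3] 25.0
```

```bash
python3 -m pendant '[[0,0,-0.7,0,0,0],[0,0,-0.8,0,0,0],[0,0,-0.8,0,0,0],[0,-0.3,-0.8,0,0,0],[0,-0.6,-0.7,0,0,0]]' >/dev/null
python3 -m pendant '[[0,-0.9,0,0,0,0],[0,-0.9,0,0,0,0],[0,-0.9,0,0,0,0],[0,-0.9,0,0,0,0],[0,-0.9,0,0,0,0]]' >/dev/null
python3 -m pendant '[[0,-0.9,0,0,0,0],[0,-0.9,0,0,0,0],[0,-0.9,0,0,0,0],[0,-0.9,0,0,0,0],[0,-0.9,0,0,0,0]]' >/dev/null
python3 -m pendant '[[0,-0.9,0,0,0,0],[0,-0.9,0,0,0,0],[0,-0.9,0,0,0,0],[0,-0.9,0,0,0,0],[0,-0.9,0,0,0,0]]' >/dev/null
python3 -m pendant '[[0,-0.9,0,0,0,0],[0,-0.9,0,0,0,0],[0,-0.9,0,0,0,0],[0,-0.9,0,0,0,0],[0,-0.9,0,0,0,0]]' >/dev/null
python3 -m pendant '[[0,-0.9,0,0,0,0],[0,-0.7,0,0,0,0],[0,-0.4,0,0,0,0],[0,0,0,0,0,-0.03],[0,0,0,0,0,-0.03]]' >/dev/null
python3 -m pendant '[[0,0,0,0,0,-0.028],[0,0,0,0,0,0]]'
python3 -c "
from h import *
go(.463,.3096,.12,21.2)"
```

```text
clock: 9.82
tool_pos: [0.4465, 0.2357, 0.1498]
eef_rot: [0.983, 0.183, 0.0, -0.0]
contact_force: [-0.6, -0.2, -0.5]
opening: 0.677
finger_force: 25.0
t 9.8167 pos [0.4465 0.2357 0.1498] yaw 21.14 q [-0.82  0.72  0.4   2.03 -0.56  0.5  -1.21] SHIFT [ 1.68 -2.52  1.19] TURN [-0.0001 -0.0001 -0.0003] open 0.677 F [-0.6 -0.2 -0.5] 25.0
```

```bash
python3 -m pendant '[[0.42,-0.6,0.3,0,0,0],[0.42,-0.7,0.3,0,0,0],[0.42,-0.7,0.3,0,0,0],[0.42,-0.52,0.3,0,0,0],[0,0,0.6,0,0,0]]' >/dev/null
python3 -m pendant '[[0,0,0.6,0,0,0],[0,0,0.6,0,0,0],[0,0,0.5,0,0,0],[0,0,0,0,0,0],[0,0,0,0,0,0]]'
python3 - <<'E'
from h import *
go(.463,.3096,.06,21.2)
ims=[]
for c in(top,side):
    p,d=optics.snapshot(c.n); np.save(f"pics/{c.n}2.npy",d); cv2.imwrite(f"pics/{c.n}2.png",p)
    q=c.proj([.463,.3096,.05])[0].astype(int); a,b=max(q[1]-60,0),max(q[0]-60,0); print(c.n,"crop origin",b,a)
    ims.append(cv2.resize(p[a:a+120,b:b+130],(390,360),interpolation=cv2.INTER_CUBIC))
cv2.imwrite("pics/v2.png",np.hstack(ims))
E
```

```text
clock: 10.65
tool_pos: [0.4628, 0.3095, 0.0617]
eef_rot: [0.983, 0.182, -0.0, 0.0]
contact_force: [0.4, 0.2, -0.5]
opening: 0.675
finger_force: 25.0
t 10.65 pos [0.4628 0.3095 0.0617] yaw 20.93 q [-0.86  0.91  0.32  1.91 -0.64  0.43 -1.27] SHIFT [ 0.01 -0.    0.07] TURN [ 0.0002  0.0003 -0.0015] open 0.675 F [ 0.4  0.2 -0.5] 25.0
top crop origin 55 207
side crop origin 101 118
```

View pics/v2.png

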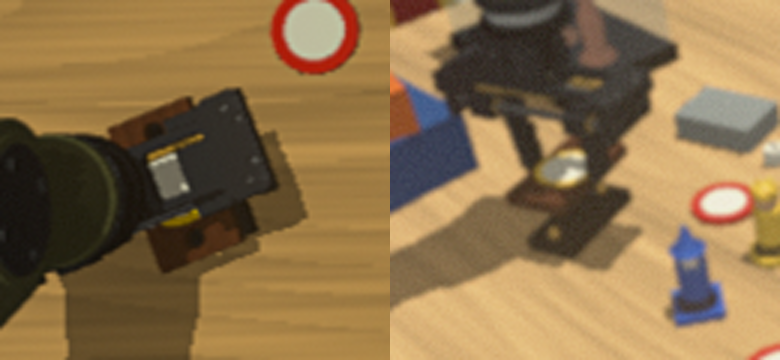

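The tile is level in the gripper, above the dais and parallel to it. Now I'll measure the offset between them in each camera.

```bash
python3 - <<'E'
from h import *
for c in(top,side):
    C=c.cloud(np.load(f"pics/{c.n}2.npy")); p=cv2.imread(f"pics/{c.n}2.png"); hs=cv2.cvtColor(p,cv2.COLOR_BGR2HSV)
    near=np.hypot(C[...,0]-.463,C[...,1]-.31)<.075
    m=near&(C[...,2]>.060)&(C[...,2]<.073)
    P=C[m]; print(c.n,len(P),"z",np.percentile(P[:,2],[10,50,90]).round(4))
    m&=(abs(C[...,2]-np.median(P[:,2]))<.004)&(hs[...,2]>45)
    a=np.radians(21.0); Q=(C[m][:,:2]-[.463,.3096])@np.array([[np.cos(a),-np.sin(a)],[np.sin(a),np.cos(a)]])*1000
    print(" along min/max",np.percentile(Q[:,0],[0,1,99,100]).round(1),"across",np.percentile(Q[:,1],[0,1,99,100]).round(1), cv2.minAreaRect(C[m][:,:2].astype(np.float32)*1000))
    # spot white and yellow ring centroid
    w=near&(hs[...,1]>120)&(hs[...,0]>22)&(hs[...,0]<35)&(hs[...,2]>110)&m; 
    if c.n=="side":
        w=m&(((hs[...,1]<90)&(hs[...,2]>120))|((hs[...,0]>22)&(hs[...,1]>120))); e=C[w][:,:2].astype(np.float32); print("spot circle",cv2.minEnclosingCircle(e),len(e))
    # dais visible
    dm=near&(C[...,2]>.011)&(C[...,2]<.018); print(" dais pts",dm.sum())
E
```

```text
top 702 z [0.0631 0.0657 0.0679]
 along min/max [-56.1 -55.7  53.4  54. ] across [-31.1 -29.5  29.5  30.8] ((462.07415771484375, 309.0846252441406), (110.18560791015625, 61.35573959350586), 20.69936180114746)
 dais pts 76
side 473 z [0.064  0.0671 0.0693]
 along min/max [-59.2 -58.   48.6  54.1] across [-41.8 -40.   39.9  45.8] ((458.0196838378906, 310.2533874511719), (113.67915344238281, 87.24734497070312), 24.820337295532227)
spot circle ((0.4565510153770447, 0.3070090711116791), 0.024360399693250656) 98
 dais pts 321
```

```bash
python3 -m pendant '[[0.07,0.02,0.2,0,0,-0.001],[0,0,0.3,0,0,0],[0,0,0.3,0,0,0],[0,0,0.2,0,0,0],[0,0,0,0,0,0]]'
python3 -m pendant '[[0,0,0.1,0,0,0],[0,0,0.1,0,0,0],[0,0,0.1,0,0,0],[0,0,0,0,0,0]]'
python3 -c "
from h import *
go(.4647,.3096,.0223,21.1)"
```

```text
clock: 11.17
tool_pos: [0.4638, 0.31, 0.0354]
eef_rot: [0.983, 0.184, -0.001, 0.0]
contact_force: [0.2, 0.2, -0.9]
opening: 0.674
finger_force: 25.0
clock: 11.5
tool_pos: [0.4645, 0.3103, 0.0289]
eef_rot: [0.983, 0.184, -0.0, 0.0]
contact_force: [-0.0, 0.1, -0.9]
opening: 0.676
finger_force: 25.0
t 11.5 pos [0.4645 0.3103 0.0289] yaw 21.25 q [-0.83  0.96  0.27  1.91 -0.66  0.36 -1.24] SHIFT [-0.    0.03  0.26] TURN [-0.      0.0001  0.0008] open 0.676 F [-0.   0.1 -0.9] 25.0
```

Pins have entered without contact force; I'll continue down gently.

```bash
python3 -m pendant '[[0,0.02,0.08,0,0,0],[0,0,0.08,0,0,0],[0,0,0.05,0,0,0],[0,0,0,0,0,0]]'
python3 -m pendant '[[0,0,0.05,0,0,0],[0,0,0.05,0,0,0],[0,0,0,0,0,0]]'
```

```text
clock: 11.83
tool_pos: [0.4648, 0.3098, 0.0237]
eef_rot: [0.983, 0.184, -0.0, 0.0]
contact_force: [0.9, 0.0, -1.4]
opening: 0.673
finger_force: 25.0
clock: 12.08
tool_pos: [0.465, 0.3099, 0.0223]
eef_rot: [0.983, 0.184, 0.0, -0.0]
contact_force: [-1.0, -0.9, 6.9]
opening: 0.678
finger_force: 25.0
```

```bash
python3 -m pendant '[[0,0,0,0,0,0],[0,0,0,0,0,0],[0,0,0,0,0,0],[0,0,0,0,0,0]]' 1
python3 -m pendant '[[0,0,-0.3,0,0,0],[0,0,-0.7,0,0,0],[0,0,-0.9,0,0,0],[0,0,-0.9,0,0,0],[0,0,-0.9,0,0,0]]' >/dev/null
python3 -m pendant '[[0,0.3,-0.9,0,0,0],[0,0.7,-0.4,0,0,0],[0,0.9,0,0,0,0],[0,0.9,0,0,0,0],[0,0.9,0,0,0,0]]' 
python3 - <<'E'
from h import *
p,d=optics.snapshot("top"); np.save("pics/top3.npy",d); cv2.imwrite("pics/top3.png",p)
p2,d2=optics.snapshot("side"); np.save("pics/side3.npy",d2); cv2.imwrite("pics/side3.png",p2)
C=top.cloud(d); near=np.hypot(C[...,0]-.464,C[...,1]-.309)<.075
m=near&(C[...,2]>.02)&(C[...,2]<.034); print(m.sum(),np.percentile(C[m][:,2],[5,50,95]).round(4),cv2.minAreaRect(C[m][:,:2].astype(np.float32)*1000))
cv2.imwrite("pics/v3.png",np.hstack([cv2.resize(p[200:340,60:260],(400,280)),cv2.resize(p2[110:250,90:290],(400,280))]))
for n in("king","wizard"):
    g=dict(king=(.5505,.132),wizard=(.455,.125))[n]
    for c,dd in((top,d),(side,d2)): print(n,c.n,fig(c.cloud(dd),np.array(g)))
go(.5505,.132,.16,None)
E
```

```text
clock: 12.42
tool_pos: [0.4649, 0.3099, 0.0214]
eef_rot: [0.983, 0.184, 0.0, -0.0]
contact_force: [-0.5, -0.1, -0.3]
opening: 0.954
finger_force: 0.0
clock: 13.25
tool_pos: [0.4987, 0.223, 0.1473]
eef_rot: [0.983, 0.185, 0.0, -0.0]
contact_force: [0.6, -0.3, 0.1]
opening: 0.997
finger_force: 0.0
515 [0.0226 0.0263 0.0293] ((433.3249206542969, 297.6229248046875), (43.927181243896484, 62.61559295654297), 21.414775848388672)
king top (array([0.55140895, 0.13120963]), 43)
king side (array([0.54990942, 0.13247584]), 115)
wizard top (array([0.45600574, 0.12447263]), 37)
wizard side (array([0.45423694, 0.12593103]), 127)
t 13.35 pos [0.5002 0.2189 0.1475] yaw 20.84 q [-0.74  0.76  0.42  1.91 -0.53  0.58 -1.18] SHIFT [ 0.64  3.97 -0.48] TURN 0 open 1.0 F [-0.   0.9  0.4] 0.0
```

View pics/v3.png

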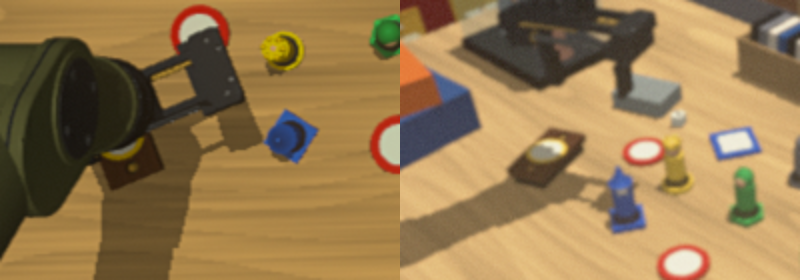

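The tile lies flat on the dais, with a pin showing in the visible hole, so it's seated. King next.

```bash
python3 -m pendant '[[0.1,0.7,0,0,0,0],[0.14,0.9,0,0,0,0],[0.14,0.9,0,0,0,0],[0.13,0.8,0,0,0,0],[0.13,0.67,0,0,0,0]]' >/dev/null
python3 -m pendant '[[0,0,0.5,0,0,0],[0,0,0.5,0,0,0],[0,0,0,0,0,0]]' >/dev/null
python3 -c "
from h import *
go(.5505,.132,.026,21)"
```

```text
t 14.0167 pos [0.5478 0.1375 0.1199] yaw 21.26 q [-0.54  0.82  0.37  1.86 -0.52  0.56 -1.03] SHIFT [0.03 0.25 3.76] TURN [-0.0004  0.0011  0.0014] open 0.999 F [-0.8  0.1 -0.3] 0.0
```

```bash
python3 -m pendant '[[0,0,0.6,0,0,0],[0,0,0.3,0,0,0],[0,0,0,0,0,0],[0,0,0,0,0,0],[0,0,0,0,0,0]]' >/dev/null
python3 -c "
from h import *
go(.5505,.132,.026,21)"
```

```text
t 14.4333 pos [0.5495 0.1373 0.0996] yaw 21.27 q [-0.52  0.85  0.34  1.87 -0.54  0.51 -1.01] SHIFT [-0.04  0.21  2.94] TURN [-0.     -0.0002  0.0015] open 0.996 F [ 0.2 -0.5 -0.4] 0.0
```

```bash
python3 -m pendant '[[-0.04,0.21,0.3,0,0,0],[0,0,0.6,0,0,0],[0,0,0.6,0,0,0],[0,0,0.6,0,0,0],[0,0,0.6,0,0,0]]' >/dev/null
python3 -m pendant '[[0,0,0.24,0,0,0],[0,0,0,0,0,0],[0,0,0,0,0,0]]'
python3 -m pendant '[[0,0,0,0,0,0],[0,0,0,0,0,0],[0,0,0,0,0,0],[0,0,0,0,0,0],[0,0,0,0,0,0]]' -1 20
python3 -m pendant '[[0,0,0,0,0,0],[0,0,0,0,0,0],[0,0,0,0,0,0],[0,0,0,0,0,0]]'
python3 -m pendant '[[0,0,0,0,0,0],[0,0,-0.2,0,0,0],[0,0,-0.5,0,0,0],[0,0,-0.6,0,0,0],[0,0,-0.6,0,0,0]]' 
python3 -c "
from h import *
go(.463,.3096,.13,21)"
```

```text
clock: 15.1
tool_pos: [0.5505, 0.1313, 0.0256]
eef_rot: [0.983, 0.184, 0.0, 0.0]
contact_force: [-0.6, 0.1, -0.1]
opening: 1.001
finger_force: 0.0
clock: 15.52
tool_pos: [0.5504, 0.1319, 0.0259]
eef_rot: [0.983, 0.184, 0.0, -0.0]
contact_force: [-0.1, -0.6, -0.3]
opening: 0.646
finger_force: 0.0
clock: 15.85
tool_pos: [0.5503, 0.1317, 0.0255]
eef_rot: [0.983, 0.184, 0.0, -0.0]
contact_force: [1.0, -1.1, -0.0]
opening: 0.343
finger_force: 0.2
clock: 16.27
tool_pos: [0.5501, 0.1317, 0.0742]
eef_rot: [0.983, 0.184, -0.0, -0.0]
contact_force: [0.1, 0.3, -0.7]
opening: 0.31
finger_force: 20.0
t 16.2667 pos [0.5501 0.1317 0.0742] yaw 21.24 q [-0.49  0.89  0.31  1.88 -0.56  0.46 -0.99] SHIFT [-0.67 -7.9  -2.23] TURN [-0.      0.0001  0.0014] open 0.31 F [ 0.1  0.3 -0.7] 20.0
```

```bash
python3 -m pendant '[[0,0,-0.7,0,0,0],[0,0,-0.8,0,0,0],[0,-0.3,-0.6,0,0,0],[-0.1,-0.7,0,0,0,0],[-0.1,-0.8,0,0,0,0]]' >/dev/null
python3 -m pendant '[[-0.1,-0.8,0,0,0,0],[-0.1,-0.8,0,0,0,0],[-0.1,-0.8,0,0,0,0],[-0.1,-0.8,0,0,0,0],[-0.1,-0.8,0,0,0,0]]' >/dev/null
python3 -m pendant '[[0,-0.8,0,0,0,0],[0,-0.8,0,0,0,0],[0,-0.3,0,0,0,0],[0,0,0.2,0,0,0],[0,0,0.4,0,0,0]]' >/dev/null
python3 -m pendant '[[0,0,0.4,0,0,0],[0,0,0.2,0,0,0],[0,0,0,0,0,0],[0,0,0,0,0,0],[0,0,0,0,0,0]]' >/dev/null
cat >> h.py <<'E'
def white(c,p,g,rad,z):
    """centre of the white spot near world g (xy) at height z"""
    C=c.at(np.c_[np.tile(np.arange(560),420),np.repeat(np.arange(420),560)],z).reshape(420,560,3)
    hs=cv2.cvtColor(p,cv2.COLOR_BGR2HSV); m=((hs[...,1]<90)&(hs[...,2]>110)&(np.hypot(C[...,0]-g[0],C[...,1]-g[1])<rad)).astype(np.uint8)
    n,l,s,ce=cv2.connectedComponentsWithStats(m); i=1+np.argmax(s[1:,4]); return C[l==i][:,:2].mean(0),s[i,4]
E
python3 - <<'E'
from h import *
go(.4635,.3098,.0525,21)
p0=cv2.imread("pics/side3.png"); print("spot side",white(side,p0,(.463,.31),.04,.027))
C=side.cloud(np.load("pics/side3.npy")); m=(np.hypot(C[...,0]-.463,C[...,1]-.31)<.065)&(C[...,2]>.021)&(C[...,2]<.036); print("tile side",np.percentile(C[m][:,2],[5,50,95]),cv2.minAreaRect(C[m][:,:2].astype(np.float32)*1000))
A=C[m]; print("tilt",np.linalg.lstsq(np.c_[A[:,:2],np.ones(len(A))],A[:,2],rcond=None)[0])
p,d=optics.snapshot("side"); cv2.imwrite("pics/side4.png",p); np.save("pics/side4.npy",d)
z=r.get_state()["tool_pos"]
print("king side",fig(side.cloud(d),z[:2],z[2]-.0258))
E
```

```text
t 17.9333 pos [0.4646 0.3041 0.0955] yaw 21.18 q [-0.88  0.85  0.37  1.91 -0.62  0.5  -1.27] SHIFT [ 0.04 -0.23  1.72] TURN [ 0.0001 -0.      0.001 ] open 0.307 F [ 0.8  0.4 -0.8] 20.0
spot side (array([0.46327113, 0.31001566]), np.int32(106))
tile side [0.02262831 0.02722027 0.02945379] ((462.32928466796875, 310.40289306640625), (114.40016174316406, 63.442909240722656), 21.184579849243164)
tilt [0.00271561 0.01796534 0.02010392]
king side (array([0.46345737, 0.30439702]), 196)
```

```bash
python3 -m pendant '[[0.05,-0.22,0.2,0,0,0],[0,0,0.4,0,0,0],[0,0,0.4,0,0,0],[0,0,0.3,0,0,0],[0,0,0.2,0,0,0]]' >/dev/null
python3 -m pendant '[[0,0,0.1,0,0,0],[0,0,0,0,0,0],[0,0,0,0,0,0]]'
python3 -m pendant '[[0,0,0.05,0,0,0],[0,0,0,0,0,0],[0,0,0,0,0,0]]'
python3 -m pendant '[[0,0,0.04,0,0,0],[0,0,0,0,0,0],[0,0,0,0,0,0]]'
```

```text
clock: 18.65
tool_pos: [0.4634, 0.3102, 0.0554]
eef_rot: [0.983, 0.184, -0.0, 0.0]
contact_force: [0.2, -0.2, -1.1]
opening: 0.312
finger_force: 20.0
clock: 18.9
tool_pos: [0.4635, 0.3105, 0.0545]
eef_rot: [0.983, 0.184, 0.0, -0.0]
contact_force: [-0.3, 0.3, -1.3]
opening: 0.316
finger_force: 20.0
clock: 19.15
tool_pos: [0.4633, 0.3104, 0.0533]
eef_rot: [0.983, 0.184, 0.0, -0.0]
contact_force: [-0.7, 0.1, -1.2]
opening: 0.31
finger_force: 20.0
```

```bash
python3 -m pendant '[[0,0,0.04,0,0,0],[0,0,0,0,0,0],[0,0,0,0,0,0]]'
python3 -m pendant '[[0,0,0.03,0,0,0],[0,0,0,0,0,0],[0,0,0,0,0,0]]'
```

```text
clock: 19.4
tool_pos: [0.4635, 0.3105, 0.0524]
eef_rot: [0.983, 0.184, 0.0, -0.0]
contact_force: [-1.1, 0.4, 1.7]
opening: 0.312
finger_force: 20.0
clock: 19.65
tool_pos: [0.4635, 0.3105, 0.0524]
eef_rot: [0.983, 0.184, 0.0, -0.0]
contact_force: [-2.6, -1.2, 8.7]
opening: 0.314
finger_force: 20.0
```

```bash
python3 -m pendant '[[0,0,0,0,0,0],[0,0,0,0,0,0],[0,0,0,0,0,0],[0,0,0,0,0,0],[0,0,0,0,0,0]]' 1 >/dev/null
python3 -m pendant '[[0,0,-0.2,0,0,0],[0,0,-0.6,0,0,0],[0,0,-0.8,0,0,0],[0,0,-0.9,0,0,0],[0,0,-0.9,0,0,0]]'
python3 -m pendant '[[0,0,-0.8,0,0,0],[0,0.6,-0.5,0,0,0],[0,0.9,0,0,0,0],[0,0.9,0,0,0,0],[0,0.9,0,0,0,0]]' >/dev/null
python3 -m pendant '[[0,0.9,0,0,0,0],[0,0.9,0,0,0,0],[0,0.5,0,0,0,0],[0,0,0,0,0,0],[0,0,0,0,0,0]]' >/dev/null
python3 - <<'E'
from h import *
go(.455,.1252,.12,21)
p,d=optics.snapshot("side"); cv2.imwrite("pics/side5.png",p)
C=side.cloud(d); print("king",fig(C,np.array([.463,.31]),.027))
P=C.reshape(-1,3); P=P[np.hypot(*(P[:,:2]-[.463,.31]).T)<.045]; b=P[(P[:,2]>.031)&(P[:,2]<.039)]; print("base",cv2.minEnclosingCircle(b[:,:2].astype(np.float32)))
def hexsq(nm,g,z,hlo,hhi,n,R,src):
    for c in(top,side):
        p=cv2.imread(f"pics/{c.n}0.png"); hs=cv2.cvtColor(p,cv2.COLOR_BGR2HSV); CC=c.at(np.c_[np.tile(np.arange(560),420),np.repeat(np.arange(420),560)],z).reshape(420,560,3)
        m=(hs[...,0]>hlo)&(hs[...,0]<hhi)&(hs[...,1]>100)&(np.hypot(CC[...,0]-g[0],CC[...,1]-g[1])<R)
        pts=cv2.convexHull((CC[m][:,:2]*1000).astype(np.float32))[:,0]-1000*np.array(g)
        # corner direction: n-fold harmonic of the hull support function
        a=np.radians(np.arange(0,360,1)); h=np.max(pts@np.array([np.cos(a),np.sin(a)]),axis=0); f=(h*np.exp(1j*n*a)).sum(); print(nm,c.n,"corner angle",np.degrees(np.angle(f)/n).round(1),"mod",360/n,"amp",abs(f).round())
hexsq("bluepad",(.6735,.1392),.006,100,130,4,.055,0)
hexsq("wizbase",(.455,.125),.008,100,130,4,.034,0)
hexsq("greenpad",(.5688,-.1242),.006,50,85,6,.05,0)
hexsq("rangerbase",(.565,.0112),.008,50,85,6,.03,0)
cv2.imwrite("pics/v5.png",np.hstack([cv2.resize(p[110:250,110:310],(400,280)),cv2.resize(cv2.imread("pics/top0.png")[200:300,170:313],(400,280),interpolation=cv2.INTER_CUBIC)]))
E
```

```text
clock: 20.48
tool_pos: [0.463, 0.3101, 0.1375]
eef_rot: [0.983, 0.184, -0.0, 0.0]
contact_force: [0.8, -0.5, 0.1]
opening: 1.002
finger_force: 0.0
t 21.3167 pos [0.514  0.1794 0.1689] yaw 21.16 q [-0.68  0.73  0.44  1.9  -0.51  0.63 -1.12] SHIFT [-2.98  1.17  1.96] TURN [-0.0002  0.0001  0.0009] open 1.001 F [ 1.   0.7 -0.2] 0.0
king (array([0.46269617, 0.31289458]), 120)
base ((0.4611835181713104, 0.3100033700466156), 0.02297220006585121)
bluepad top corner angle 12.8 mod 90.0 amp 890.0
bluepad side corner angle 12.8 mod 90.0 amp 768.0
wizbase top corner angle 11.2 mod 90.0 amp 523.0
wizbase side corner angle 16.8 mod 90.0 amp 111.0
greenpad top corner angle -19.6 mod 60.0 amp 300.0
greenpad side corner angle -20.9 mod 60.0 amp 214.0
rangerbase top corner angle -14.4 mod 60.0 amp 178.0
rangerbase side corner angle -11.8 mod 60.0 amp 35.0
```

View pics/v5.png

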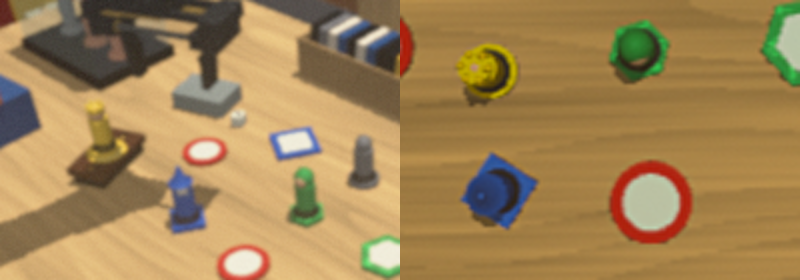

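The king stands upright on the tile, about 2 mm from the centre. The wizard's base is already almost parallel to the blue pad (corner angles 11° and 13°), so no turn is needed there. Wizard next.

```bash
python3 -m pendant '[[-0.6,0.23,0,0,0,0],[-0.8,0.3,0,0,0,0],[-0.8,0.3,0.3,0,0,0],[-0.6,0.3,0.6,0,0,0],[-0.18,0.04,0.8,0,0,0]]' >/dev/null
python3 -m pendant '[[0,0,0.2,0,0,0],[0,0,0,0,0,0],[0,0,0,0,0,0],[0,0,0,0,0,0]]' >/dev/null
python3 -c "
from h import *
go(.4552,.1252,.029,21)"
```

```text
t 22.1167 pos [0.4563 0.1269 0.122 ] yaw 21.35 q [-0.55  0.73  0.29  2.13 -0.59  0.35 -0.96] SHIFT [-0.07  0.05  3.72] TURN [-0.     -0.0006  0.0019] open 1.002 F [ 0.1  1.  -0.1] 0.0
```

```bash
python3 -m pendant '[[-0.07,0.05,0.4,0,0,0],[0,0,0.7,0,0,0],[0,0,0.8,0,0,0],[0,0,0.8,0,0,0],[0,0,0.6,0,0,0]]' >/dev/null
python3 -m pendant '[[0,0,0.42,0,0,0],[0,0,0,0,0,0],[0,0,0,0,0,0]]'
python3 -m pendant '[[0,0,0,0,0,0],[0,0,0,0,0,0],[0,0,0,0,0,0],[0,0,0,0,0,0],[0,0,0,0,0,0]]' -1 20 >/dev/null
python3 -m pendant '[[0,0,0,0,0,0],[0,0,0,0,0,0],[0,0,0,0,0,0],[0,0,0,0,0,0],[0,0,0,0,0,0]]'
python3 -m pendant '[[0,0,0,0,0,0],[0,0,-0.2,0,0,0],[0,0,-0.5,0,0,0],[0,0,-0.6,0,0,0],[0,0,-0.6,0,0,0]]'
python3 -m pendant '[[0,0,-0.7,0,0,0],[0,0,-0.8,0,0,0],[0,0,-0.8,0,0,0],[0,0,-0.4,0,0,0],[0,0,0,0,0,0]]'  >/dev/null
python3 -c "
from h import *
go(.6735,.1392,.14,21)"
```

```text
clock: 22.78
tool_pos: [0.4546, 0.1243, 0.0287]
eef_rot: [0.983, 0.185, 0.0, -0.0]
contact_force: [0.6, 0.1, 1.0]
opening: 1.0
finger_force: 0.0
clock: 23.62
tool_pos: [0.4541, 0.1238, 0.0284]
eef_rot: [0.983, 0.184, -0.0, 0.0]
contact_force: [0.4, 0.3, -2.5]
opening: 0.316
finger_force: 19.9
clock: 24.03
tool_pos: [0.4537, 0.1237, 0.0766]
eef_rot: [0.983, 0.184, -0.0, -0.0]
contact_force: [-0.0, -0.6, -0.1]
opening: 0.312
finger_force: 19.9
t 24.45 pos [0.455  0.1241 0.1455] yaw 21.26 q [-0.58  0.69  0.35  2.13 -0.58  0.41 -0.97] SHIFT [8.36 2.61 0.25] TURN [ 0.0001 -0.0012  0.0014] open 0.31 F [ 0.3  0.8 -1. ] 19.9
```

```bash
python3 -m pendant '[[0.3,0.1,0,0,0,0],[0.6,0.2,0,0,0,0],[0.8,0.25,0,0,0,0],[0.8,0.25,0,0,0,0],[0.8,0.25,0,0,0,0]]' >/dev/null
python3 -m pendant '[[0.8,0.25,0,0,0,0],[0.8,0.25,0,0,0,0],[0.8,0.25,0,0,0,0],[0.8,0.25,0,0,0,0],[0.8,0.25,0,0,0,0]]' >/dev/null
python3 -m pendant '[[0.6,0.2,0,0,0,0],[0.3,0.1,0,0,0,0],[0,0,0.6,0,0,0],[0,0,0.7,0,0,0],[0,0,0.7,0,0,0]]' >/dev/null
python3 -m pendant '[[0,0,0.6,0,0,0],[0,0,0.2,0,0,0],[0,0,0,0,0,0],[0,0,0,0,0,0],[0,0,0,0,0,0]]' >/dev/null
python3 - <<'E'
from h import *
go(.6719,.1386,.0345,21)
z=r.get_state()["tool_pos"]
for c in(top,side):
    p,d=optics.snapshot(c.n); cv2.imwrite(f"pics/{c.n}6.png",p); C=c.cloud(d).reshape(-1,3); P=C[np.hypot(*(C[:,:2]-z[:2]).T)<.04]; h=P[:,2]-(z[2]-.0285); b=P[(h<.010)&(h>0.002)]
    if len(b)>5: print(c.n,cv2.minAreaRect(b[:,:2].astype(np.float32)*1000),len(b),fig(C,z[:2],z[2]-.0285-.005), np.percentile(h,2))
E
```

```text
t 26.1167 pos [0.6695 0.1375 0.0743] yaw 21.25 q [-0.47  1.01  0.41  1.5  -0.53  0.74 -1.04] SHIFT [ 0.1  -0.01  1.59] TURN [ 0.0002 -0.0005  0.0014] open 0.31 F [ 0.2 -0.4 -0.1] 19.9
top ((657.243408203125, 136.55667114257812), (26.63899803161621, 22.76134490966797), 54.90080642700195) 67 (array([0.66982725, 0.13828091]), 34) -0.0465684921527589
side ((668.7767944335938, 139.10398864746094), (50.260921478271484, 44.162513732910156), 54.844749450683594) 84 (array([0.66819413, 0.13932614]), 179) -0.04337411180649998
```

```bash
cat > padc.py <<'E'
from h import *
import sys
for nm,g,lo,hi,R in(("blue",(.673,.139),100,130,.055),("green",(.5688,-.1242),45,90,.05),("red",(.4432,.004),-1,12,.045)):
    for c in(top,side):
        p=cv2.imread(f"pics/{c.n}0.png"); hs=cv2.cvtColor(p,cv2.COLOR_BGR2HSV); CC=c.at(np.c_[np.tile(np.arange(560),420),np.repeat(np.arange(420),560)],.006).reshape(420,560,3)
        H=hs[...,0].astype(int); H=np.where(H>172,0,H) if nm=="red" else H
        m=((H>lo)&(H<hi)&(hs[...,1]>(150 if nm=="red" else 100))&(np.hypot(CC[...,0]-g[0],CC[...,1]-g[1])<R))
        n,l,s,ce=cv2.connectedComponentsWithStats(m.astype(np.uint8)); m=l==1+np.argmax(s[1:,4])
        v,u=np.nonzero(m); h=cv2.convexHull(np.c_[u,v].astype(np.int32)); M=cv2.moments(h); uv=(M["m10"]/M["m00"],M["m01"]/M["m00"])
        print(nm,c.n,c.at(uv,.005)[0,:2].round(4),"white",white(c,p,g,.035,.006)[0].round(4),m.sum(),cv2.minAreaRect((CC[m][:,:2]*1000).astype(np.float32))[1])
E
python3 padc.py
```

```text
blue top [0.6724 0.1382] white [0.6728 0.1383] 386 (65.03742980957031, 64.41938018798828)
blue side [0.6689 0.1343] white [0.6732 0.1399] 69 (60.92707443237305, 60.618160247802734)
green top [ 0.5691 -0.1238] white [ 0.5693 -0.1238] 355 (65.12319946289062, 71.87247467041016)
green side [ 0.5665 -0.1258] white [ 0.5684 -0.1246] 161 (72.55795288085938, 62.1378173828125)
red top [0.4438 0.0042] white [0.444  0.0043] 346 (64.48271942138672, 64.27334594726562)
red side [0.4415 0.0024] white [0.4425 0.0036] 172 (66.49769592285156, 65.32713317871094)
```

```bash
python3 -m pendant '[[0.09,0.02,0.2,0,0,-0.01],[0,0,0.4,0,0,0],[0,0,0.4,0,0,0],[0,0,0.3,0,0,0],[0,0,0.15,0,0,0]]' >/dev/null
python3 -m pendant '[[0,0,0.05,0,0,0],[0,0,0,0,0,0],[0,0,0,0,0,0]]'
python3 -m pendant '[[0,0,0.04,0,0,0],[0,0,0,0,0,0],[0,0,0,0,0,0]]'
```

```text
clock: 26.88
tool_pos: [0.6712, 0.1378, 0.0361]
eef_rot: [0.98, 0.2, 0.0, 0.0]
contact_force: [0.1, -1.0, -0.5]
opening: 0.313
finger_force: 19.9
clock: 27.13
tool_pos: [0.6711, 0.138, 0.0352]
eef_rot: [0.98, 0.2, 0.0, -0.0]
contact_force: [-0.3, 0.0, -0.4]
opening: 0.313
finger_force: 19.9
```

```bash
python3 -m pendant '[[0,0,0.03,0,0,0],[0,0,0,0,0,0],[0,0,0,0,0,0]]'
python3 -m pendant '[[0,0,0.03,0,0,0],[0,0,0,0,0,0],[0,0,0,0,0,0]]'
```

```text
clock: 27.38
tool_pos: [0.6713, 0.1379, 0.0345]
eef_rot: [0.98, 0.2, 0.0, -0.0]
contact_force: [0.0, 0.5, -0.1]
opening: 0.313
finger_force: 19.9
clock: 27.63
tool_pos: [0.6713, 0.1379, 0.0344]
eef_rot: [0.98, 0.2, 0.0, -0.0]
contact_force: [-0.9, -0.3, 3.9]
opening: 0.319
finger_force: 19.9
```

```bash
python3 -m pendant '[[0,0,0,0,0,0],[0,0,0,0,0,0],[0,0,0,0,0,0],[0,0,0,0,0,0],[0,0,0,0,0,0]]' 1 >/dev/null
python3 -m pendant '[[0,0,-0.2,0,0,0],[0,0,-0.6,0,0,0],[0,0,-0.8,0,0,0],[0,0,-0.9,0,0,0],[0,0,-0.9,0,0,0]]' >/dev/null
python3 -m pendant '[[0,0,-0.8,0,0,0],[0,0,-0.3,0,0,0],[0,0,0,0,0,0.02],[0,0,0,0,0,0.03],[0,0,0,0,0,0.03]]' 
python3 -m pendant '[[0,0,0,0,0,0.03],[0,0,0,0,0,0.02],[0,0,0,0,0,0],[0,0,0,0,0,0]]' 
python3 - <<'E'
from h import *
go(.6748,-.1235,.13,0)
E
```

```text
clock: 28.88
tool_pos: [0.6709, 0.138, 0.1466]
eef_rot: [0.997, 0.073, 0.0, -0.0]
contact_force: [-0.7, -0.4, -0.1]
opening: 1.004
finger_force: 0.0
clock: 29.22
tool_pos: [0.6708, 0.1379, 0.146]
eef_rot: [1.0, -0.002, -0.0, 0.0]
contact_force: [-0.4, -0.2, 0.7]
opening: 1.004
finger_force: 0.0
t 29.2167 pos [0.6708 0.1379 0.146 ] yaw -0.24 q [-0.54  0.95  0.56  1.47 -0.59  0.9  -1.37] SHIFT [ 0.2  10.46  0.64] TURN [ 0.0001  0.     -0.0013] open 1.004 F [-0.4 -0.2  0.7] 0.0
```

```bash
python3 -m pendant '[[0,0.5,0,0,0,0],[0.02,0.9,0,0,0,0],[0.02,0.9,0,0,0,0],[0.02,0.9,0,0,0,0],[0.02,0.9,0,0,0,0]]' >/dev/null
python3 -m pendant '[[0.02,0.9,0,0,0,0],[0.02,0.9,0,0,0,0],[0.02,0.9,0,0,0,0],[0.02,0.9,0,0,0,0],[0.02,0.9,0,0,0,0]]' >/dev/null
python3 -m pendant '[[0.02,0.9,0,0,0,0],[0,0.6,0,0,0,0],[0,0.3,0.5,0,0,0],[0,0,0,0,0,0],[0,0,0,0,0,0]]' >/dev/null
python3 - <<'E'
from h import *
go(.6748,-.1235,.028,0)
for c in(top,side):
    p,d=optics.snapshot(c.n); cv2.imwrite(f"pics/{c.n}7.png",p); C=c.cloud(d); print(c.n,"wiz",fig(C,np.array([.672,.139]),.006),"knight",fig(C,np.array([.675,-.123])),"king",fig(C,np.array([.463,.31]),.027))
    if c is top: print("king top tile?",); m=(np.hypot(C[...,0]-.464,C[...,1]-.309)<.075)&(C[...,2]>.021)&(C[...,2]<.033); print(cv2.minAreaRect(C[m][:,:2].astype(np.float32)*1000)); b=C[(np.hypot(C[...,0]-.464,C[...,1]-.309)<.04)&(C[...,2]>.031)&(C[...,2]<.04)]; print("kbase",cv2.minEnclosingCircle(b[:,:2].astype(np.float32)))
E
```

```text
t 30.4667 pos [ 0.6735 -0.121   0.132 ] yaw -0.32 q [-0.13  0.95  0.51  1.47 -0.55  0.86 -1.02] SHIFT [0.06 0.11 4.16] TURN [-0.0007  0.0008 -0.0018] open 0.999 F [-0.3  0.5  0.8] 0.0
top wiz (array([0.67309514, 0.13899585]), 56) knight (None, 0) king (None, 0)
king top tile?
((502.9630126953125, 324.3593444824219), (28.63249397277832, 61.416927337646484), 23.21903419494629)
kbase ((0.0, 0.0), 0.0)
side wiz (array([0.67131542, 0.14035265]), 104) knight (array([ 0.67405517, -0.12240534]), 125) king (array([0.46258409, 0.31310229]), 119)
```

```bash
python3 -m pendant '[[0.06,0.1,0.4,0,0,0],[0,0,0.7,0,0,0],[0,0,0.8,0,0,0],[0,0,0.8,0,0,0],[0,0,0.8,0,0,0]]' >/dev/null
python3 -m pendant '[[0,0,0.5,0,0,0],[0,0,0.16,0,0,0],[0,0,0,0,0,0],[0,0,0,0,0,0]]'
python3 -m pendant '[[0,0,0,0,0,0],[0,0,0,0,0,0],[0,0,0,0,0,0],[0,0,0,0,0,0],[0,0,0,0,0,0]]' -1 20 >/dev/null
python3 -m pendant '[[0,0,0,0,0,0],[0,0,0,0,0,0],[0,0,0,0,0,0],[0,0,0,0,0,0],[0,0,0,0,0,0]]'
python3 -m pendant '[[0,0,0,0,0,0],[0,0,-0.2,0,0,0],[0,0,-0.5,0,0,0],[0,0,-0.6,0,0,0],[0,0,-0.6,0,0,0]]'
python3 -m pendant '[[0,0,-0.7,0,0,0],[0,0,-0.8,0,0,0],[0,0,-0.8,0,0,0],[0,0,-0.4,0,0,0],[0,0,0,0,0,0]]'  >/dev/null
python3 -c "
from h import *
go(.4435,.004,.14,0)"
```

```text
clock: 31.32
tool_pos: [0.6764, -0.1247, 0.03]
eef_rot: [1.0, -0.003, 0.001, 0.0]
contact_force: [0.5, 0.6, -0.7]
opening: 0.997
finger_force: 0.0
clock: 32.15
tool_pos: [0.6758, -0.1246, 0.0294]
eef_rot: [1.0, -0.003, -0.0, -0.0]
contact_force: [-0.5, 0.5, 0.2]
opening: 0.308
finger_force: 20.0
clock: 32.57
tool_pos: [0.6761, -0.1249, 0.0788]
eef_rot: [1.0, -0.003, 0.0, 0.0]
contact_force: [0.3, -0.0, -0.9]
opening: 0.312
finger_force: 20.0
t 32.9833 pos [ 0.6779 -0.1256  0.1487] yaw -0.35 q [-0.13  0.94  0.52  1.46 -0.54  0.89 -1.02] SHIFT [-9.41 -5.13  0.28] TURN [ 0.0005 -0.0021 -0.002 ] open 0.311 F [-0.2  0.6  0.4] 20.0
```

```bash
python3 -m pendant '[[-0.3,-0.15,0,0,0,0],[-0.6,-0.35,0,0,0,0],[-0.85,-0.47,0,0,0,0],[-0.85,-0.47,0,0,0,0],[-0.85,-0.47,0,0,0,0]]' >/dev/null
python3 -m pendant '[[-0.85,-0.47,0,0,0,0],[-0.85,-0.47,0,0,0,0],[-0.85,-0.47,0,0,0,0],[-0.85,-0.47,0,0,0,0],[-0.85,-0.47,0,0,0,0]]' >/dev/null
python3 -m pendant '[[-0.85,-0.47,0,0,0,0],[-0.6,-0.3,0,0,0,0],[-0.2,-0.1,0.4,0,0,0],[0,0,0.7,0,0,0],[0,0,0.7,0,0,0]]' >/dev/null
python3 -m pendant '[[0,0,0.7,0,0,0],[0,0,0.3,0,0,0],[0,0,0,0,0,0],[0,0,0,0,0,0],[0,0,0,0,0,0]]' >/dev/null
cat > chk.py <<'E'
from h import *
import sys
x,y,z,g,h0=map(float,sys.argv[1:6]) # TCP target, TCP height above underside at grasp, support height
go(x,y,z,None); t=r.get_state()["tool_pos"]
for c in(top,side):
    p,d=optics.snapshot(c.n); C=c.cloud(d).reshape(-1,3); P=C[np.hypot(*(C[:,:2]-t[:2]).T)<.04]; h=P[:,2]-(t[2]-g); b=P[(h<.010)&(h>.003)]
    print(c.n,fig(C,t[:2],t[2]-g-.005),"base",cv2.minEnclosingCircle(b[:,:2].astype(np.float32)) if len(b)>5 else 0,len(b))
E
python3 chk.py .4442 .004 .0354 .0294 .006
```

```text
t 34.65 pos [0.4431 0.0049 0.0748] yaw -0.35 q [-0.21  0.8   0.16  2.24 -0.81  0.15 -0.87] SHIFT [0.05 0.04 1.58] TURN 0 open 0.31 F [-0.7 -0.  -0.7] 20.0
top (None, 0) base 0 0
side (array([0.44056114, 0.00525199]), 199) base ((0.4406929910182953, 0.006610877346247435), 0.02358350344002247) 85
```

```bash
python3 -m pendant '[[0.06,0.04,0.2,0,0,0],[0,0,0.4,0,0,0],[0,0,0.2,0,0,0],[0,0,0,0,0,0],[0,0,0,0,0,0]]'
python3 chk.py .4442 .004 .0354 .0294 .006
```

```text
clock: 35.17
tool_pos: [0.4442, 0.004, 0.0543]
eef_rot: [1.0, -0.003, -0.0, -0.0]
contact_force: [-0.5, 0.1, -0.3]
opening: 0.312
finger_force: 20.0
t 35.1667 pos [0.4442 0.004  0.0543] yaw -0.36 q [-0.17  0.84  0.09  2.24 -0.83  0.09 -0.86] SHIFT [-0.   -0.    0.76] TURN 0 open 0.312 F [-0.5  0.1 -0.3] 20.0
top (None, 0) base 0 0
side (array([0.44173383, 0.00367554]), 193) base ((0.4409746527671814, 0.004113166127353907), 0.023063940927386284) 83
```

```bash
python3 -m pendant '[[0,0,0.2,0,0,0],[0,0,0.2,0,0,0],[0,0,0.1,0,0,0],[0,0,0,0,0,0],[0,0,0,0,0,0]]'
python3 -c "
from h import *
go(.4442,.004,.0354,0)"
```

```text
clock: 35.68
tool_pos: [0.4442, 0.004, 0.0417]
eef_rot: [1.0, -0.003, -0.0, -0.0]
contact_force: [0.5, -0.0, -0.2]
opening: 0.31
finger_force: 20.0
t 35.6833 pos [0.4442 0.004  0.0417] yaw -0.36 q [-0.15  0.87  0.05  2.24 -0.86  0.05 -0.82] SHIFT [-0.    0.    0.25] TURN [-0.0001  0.0002 -0.002 ] open 0.31 F [ 0.5 -0.  -0.2] 20.0
```

Joint 6 is close to its lower limit at this short reach. I'll tilt the tool about 1.5° toward the base to regain range, then finish lowering.

```bash
python3 -m pendant '[[0.02,0,0,0,-0.0083,0],[0,0,0,0,0,0],[0,0,0,0,0,0]]'
python3 -c "
from h import *
go(.4446,.004,.0354,0)"
python3 -m pendant '[[0,0,0.1,0,0,0],[0,0,0.06,0,0,0],[0,0,0,0,0,0],[0,0,0,0,0,0]]'
python3 -c "
from h import *
go(.4446,.004,.0354,0)"
```

```text
clock: 35.93
tool_pos: [0.4454, 0.004, 0.042]
eef_rot: [1.0, -0.003, -0.012, 0.0]
contact_force: [-0.0, 0.5, -0.8]
opening: 0.311
finger_force: 20.0
t 35.9333 pos [0.4454 0.004  0.042 ] yaw -0.32 q [-0.18  0.87  0.12  2.21 -0.86  0.12 -0.83] SHIFT [-0.02  0.    0.26] TURN [ 0.0002  0.0079 -0.0018] open 0.311 F [-0.   0.5 -0.8] 20.0
clock: 36.27
tool_pos: [0.4445, 0.004, 0.0378]
eef_rot: [1.0, -0.003, -0.013, -0.0]
contact_force: [-0.5, 0.1, -0.6]
opening: 0.314
finger_force: 20.0
t 36.2667 pos [0.4445 0.004  0.0378] yaw -0.37 q [-0.17  0.88  0.1   2.22 -0.86  0.11 -0.82] SHIFT [ 0.01 -0.    0.1 ] TURN [-0.0001  0.0084 -0.0021] open 0.314 F [-0.5  0.1 -0.6] 20.0
```

```bash
python3 -m pendant '[[0.03,0,0.05,0,0,0],[0,0,0,0,0,0],[0,0,0,0,0,0]]'
python3 -m pendant '[[0,0,0.04,0,0,0],[0,0,0,0,0,0],[0,0,0,0,0,0]]'
python3 -m pendant '[[0,0,0.03,0,0,0],[0,0,0,0,0,0],[0,0,0,0,0,0]]'
```

```text
clock: 36.52
tool_pos: [0.4455, 0.004, 0.0366]
eef_rot: [1.0, -0.003, -0.013, -0.0]
contact_force: [0.4, 0.5, -0.8]
opening: 0.309
finger_force: 20.0
clock: 36.77
tool_pos: [0.4455, 0.004, 0.0357]
eef_rot: [1.0, -0.003, -0.013, -0.0]
contact_force: [0.8, 0.6, -0.0]
opening: 0.313
finger_force: 20.0
clock: 37.02
tool_pos: [0.445, 0.004, 0.0354]
eef_rot: [1.0, -0.003, -0.013, -0.0]
contact_force: [-1.3, 0.4, 6.0]
opening: 0.313
finger_force: 20.0
```

```bash
python3 -m pendant '[[0,0,0,0,0,0],[0,0,0,0,0,0],[0,0,0,0,0,0],[0,0,0,0,0,0],[0,0,0,0,0,0]]' 1 >/dev/null
python3 -m pendant '[[0,0,-0.2,0,0,0],[0,0,-0.6,0,0,0],[0,0,-0.8,0,0,0],[0,0,-0.9,0,0,0],[0,0,-0.9,0,0,0]]' >/dev/null
python3 -m pendant '[[0,0,-0.8,0,0,0],[0,0,-0.4,0,0.0083,0],[0.6,0,0,0,0,0],[0.8,0,0,0,0,0],[0.9,0,0,0,0,0]]' >/dev/null
python3 -m pendant '[[0.9,0,0,0,0,0],[0.9,0,0,0,0,0],[0.5,0,0,0,0,0],[0,0,0,0,0,0],[0,0,0,0,0,0]]' >/dev/null
python3 - <<'E'
from h import *
go(.5648,.0114,.026,0)
for c in(top,side):
    p,d=optics.snapshot(c.n); cv2.imwrite(f"pics/{c.n}8.png",p); C=c.cloud(d); print(c.n,"knight",fig(C,np.array([.4435,.004]),.006),"ranger",fig(C,np.array([.565,.0114])))
E
```

```text
t 38.6833 pos [0.5629 0.0034 0.1498] yaw -0.34 q [-0.39  0.8   0.54  1.86 -0.65  0.66 -1.04] SHIFT [ 0.08 -0.32  4.95] TURN [ 0.      0.0003 -0.0019] open 1.0 F [-0.3 -0.7  0.8] 0.0
top knight (array([0.44425806, 0.00410294]), 20) ranger (None, 0)
side knight (array([0.44292673, 0.00559565]), 141) ranger (array([0.56384231, 0.01190487]), 126)
```

```bash
python3 -m pendant '[[0.08,-0.32,0.3,0,0,0],[0,0,0.6,0,0,0],[0,0,0.8,0,0,0],[0,0,0.8,0,0,0],[0,0,0.8,0,0,0]]' >/dev/null
python3 -m pendant '[[0,0,0.8,0,0,0],[0,0,0.5,0,0,0],[0,0,0.3,0,0,0],[0,0,0,0,0,0],[0,0,0,0,0,0]]'
python3 -m pendant '[[0,0,0,0,0,0],[0,0,0,0,0,0],[0,0,0,0,0,0],[0,0,0,0,0,0],[0,0,0,0,0,0]]' -1 20 >/dev/null
python3 -m pendant '[[0,0,0,0,0,0],[0,0,0,0,0,0],[0,0,0,0,0,0],[0,0,0,0,0,0],[0,0,0,0,0,0]]'
python3 -m pendant '[[0,0,0,0,0,0],[0,0,-0.2,0,0,0],[0,0,-0.5,0,0,0],[0,0,-0.6,0,0,0],[0,0,-0.6,0,0,0]]'
python3 -m pendant '[[0,0,-0.7,0,0,0],[0,0,-0.8,0,0,0],[0,0,-0.8,0,0,0],[0,0,-0.4,0,0,0],[0,0,0,0,0,0.028]]'  >/dev/null
python3 -m pendant '[[0,0,0,0,0,0],[0,0,0,0,0,0]]'
python3 -c "
from h import *
go(.569,-.1242,.14,-5.4)"
```

```text
clock: 39.62
tool_pos: [0.5651, 0.0115, 0.0274]
eef_rot: [1.0, -0.003, -0.0, -0.0]
contact_force: [0.7, -0.5, 0.4]
opening: 1.0
finger_force: 0.0
clock: 40.45
tool_pos: [0.5655, 0.0112, 0.0274]
eef_rot: [1.0, -0.003, 0.0, 0.0]
contact_force: [-0.3, 0.0, -0.2]
opening: 0.31
finger_force: 20.0
clock: 40.87
tool_pos: [0.5651, 0.0113, 0.0754]
eef_rot: [1.0, -0.003, -0.001, -0.0]
contact_force: [-0.1, -0.1, -0.6]
opening: 0.309
finger_force: 20.0
clock: 41.45
tool_pos: [0.5651, 0.0115, 0.1421]
eef_rot: [0.999, -0.046, -0.0, 0.0]
contact_force: [0.1, 0.5, -1.5]
opening: 0.313
finger_force: 20.0
t 41.45 pos [0.5651 0.0115 0.1421] yaw -5.26 q [-0.41  0.82  0.56  1.86 -0.69  0.66 -1.1 ] SHIFT [0.65 5.39 0.08] TURN [0.     0.0003 0.0008] open 0.313 F [ 0.1  0.5 -1.5] 20.0
```

```bash
python3 -m pendant '[[0,0.3,0,0,0,0],[0.1,0.6,0,0,0,0],[0.1,0.85,0,0,0,0],[0.15,0.85,0,0,0,0],[0.1,0.85,0,0,0,0]]' >/dev/null
python3 -m pendant '[[0.1,0.85,0,0,0,0],[0.1,0.6,0,0,0,0],[0,0.4,0.3,0,0,0],[0,0.1,0.6,0,0,0],[0,0,0.7,0,0,0]]' >/dev/null
python3 -m pendant '[[0,0,0.7,0,0,0],[0,0,0.4,0,0,0],[0,0,0,0,0,0],[0,0,0,0,0,0],[0,0,0,0,0,0]]' >/dev/null
python3 chk.py .569 -.1242 .0334 .0274 .006
```

```text
t 42.7 pos [ 0.5694 -0.1249  0.0754] yaw -5.38 q [-0.11  0.92  0.44  1.83 -0.72  0.55 -0.86] SHIFT [-0.02 -0.03  1.68] TURN 0 open 0.313 F [-0.   0.5 -1. ] 20.0
top (None, 0) base 0 0
side (array([ 0.56713962, -0.12531977]), 228) base ((0.5670976638793945, -0.12466496974229813), 0.02434743568301201) 86
```

```bash
python3 -m pendant '[[0.02,-0.05,0.2,0,0,0],[0,0,0.5,0,0,0],[0,0,0.4,0,0,0],[0,0,0.3,0,0,0],[0,0,0.15,0,0,0]]' >/dev/null
python3 -m pendant '[[0,0,0.05,0,0,0],[0,0,0,0,0,0],[0,0,0,0,0,0]]'
python3 -m pendant '[[0,0,0.04,0,0,0],[0,0,0,0,0,0],[0,0,0,0,0,0]]'
```

```text
clock: 43.47
tool_pos: [0.5697, -0.1236, 0.035]
eef_rot: [0.999, -0.047, 0.0, 0.0]
contact_force: [-0.4, 0.5, -0.9]
opening: 0.312
finger_force: 20.0
clock: 43.72
tool_pos: [0.5698, -0.1235, 0.0341]
eef_rot: [0.999, -0.047, 0.0, 0.0]
contact_force: [0.1, 0.5, -1.3]
opening: 0.308
finger_force: 20.0
```

```bash
python3 -m pendant '[[0,0,0.04,0,0,0],[0,0,0,0,0,0],[0,0,0,0,0,0]]'
python3 -m pendant '[[0,0,0.03,0,0,0],[0,0,0,0,0,0],[0,0,0,0,0,0]]'
python3 -m pendant '[[0,0,0,0,0,0],[0,0,0,0,0,0],[0,0,0,0,0,0],[0,0,0,0,0,0],[0,0,0,0,0,0]]' 1
python3 -m pendant '[[0,0,-0.2,0,0,0],[0,0,-0.6,0,0,0],[0,0,-0.8,0,0,0],[0,0,-0.9,0,0,0],[0,0,-0.9,0,0,0]]' >/dev/null
python3 -m pendant '[[0,0,-0.8,0,0,0],[0,0.6,-0.4,0,0,0],[0,0.9,0,0,0,0],[0,0.9,0,0,0,0],[0,0.9,0,0,0,0]]' >/dev/null
python3 -m pendant '[[0,0.9,0,0,0,0],[0,0.9,0,0,0,0],[0,0.9,0,0,0,0],[0,0.9,0,0,0,0],[0,0.4,0,0,0,0]]'
python3 - <<'E'
from h import *
T={}
for c in(top,side):
    p,d=optics.snapshot(c.n); cv2.imwrite(f"pics/{c.n}9.png",p); C=c.cloud(d)
    for n,g,z in(("knight",(.4435,.004),.006),("ranger",(.569,-.1238),.006),("wizard",(.6726,.1385),.006),("king",(.4635,.31),.027),("blank",(.672,.002),0)):
        print(c.n,n,fig(C,np.array(g),z))
    m=(np.hypot(C[...,0]-.464,C[...,1]-.309)<.075)&(C[...,2]>.021)&(C[...,2]<.033); print("tile",cv2.minAreaRect(C[m][:,:2].astype(np.float32)*1000))
    T[c.n]=p
cv2.imwrite("pics/v9.png",np.vstack([cv2.resize(T["top"][120:310,60:410],(552,300)),cv2.resize(T["side"][120:290,120:433],(552,300))]))
E
```

```text
clock: 43.97
tool_pos: [0.5699, -0.1235, 0.0334]
eef_rot: [0.999, -0.047, 0.0, -0.0]
contact_force: [-0.5, 0.1, 4.3]
opening: 0.315
finger_force: 20.0
clock: 44.22
tool_pos: [0.5699, -0.1235, 0.0333]
eef_rot: [0.999, -0.047, 0.001, -0.0]
contact_force: [-1.6, 1.6, 9.5]
opening: 0.305
finger_force: 20.0
clock: 44.63
tool_pos: [0.5695, -0.1234, 0.0319]
eef_rot: [0.999, -0.047, -0.0, -0.0]
contact_force: [0.1, -1.0, -0.2]
opening: 0.661
finger_force: 0.0
clock: 45.88
tool_pos: [0.5504, -0.3105, 0.1473]
eef_rot: [0.999, -0.049, -0.0, 0.002]
contact_force: [-1.2, -0.4, -0.7]
opening: 1.0
finger_force: 0.0
top knight (array([0.44416736, 0.00403092]), 27)
top ranger (array([ 0.56996565, -0.12389588]), 19)
top wizard (array([0.67293461, 0.13897704]), 57)
top king (array([0.46408798, 0.31125635]), 87)
top blank (array([0.67265124, 0.00117816]), 42)
tile ((464.1808776855469, 309.4888000488281), (110.15697479248047, 62.47182083129883), 22.098669052124023)
side knight (array([0.44298285, 0.00518862]), 138)
side ranger (array([ 0.56822964, -0.12221512]), 130)
side wizard (array([0.67111131, 0.14048405]), 101)
side king (array([0.46274527, 0.31290657]), 122)
side blank (array([0.6708009 , 0.00280295]), 119)
tile ((461.88470458984375, 310.6167907714844), (113.03234100341797, 63.74913024902344), 20.580989837646484)
```

View pics/v9.png

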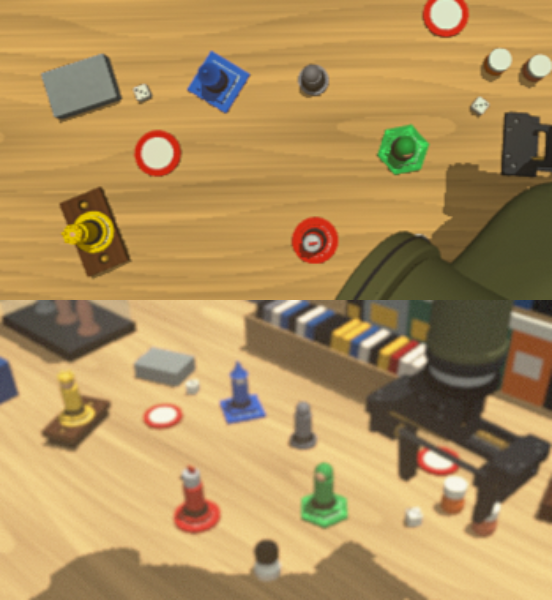

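All figures stand upright and within about 2 mm of their centres. Both pins show through the tile, the grey blank hasn't moved, and the robot is clear of everything.

```bash
python3 -m pendant '[[0,0,0,0,0,0],[0,0,0,0,0,0],[0,0,0,0,0,0]]' >/dev/null; python3 -c "
from plant import r
print(r.finish_job())"
```

```text
the job is handed in; nothing more can be done
None
```

Job handed in at about 46 s: the tile is seated on the dais pins, and the king, knight, wizard and ranger stand upright within about 2 mm of their centres, with the grey figure untouched.

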